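# Load a test-plate sled under a leaf-spring contact

### The arm

A 7-joint arm with a two-finger parallel gripper is mounted at the origin on a cart in front of the work surface, level with it; the furniture and walls round the work are solid. World frame = base frame: x ahead of the robot, y to its left, z up, the work surface at z = 0. Lengths are in m, angles in degrees, forces in N, time in s.
With the tool pointing down it reaches from about 0.425 to 0.875 m from the base axis. Payload 4.7 kg.
Tool frame: the origin (TCP) lies at the very end of the fingers, on their centre line; the grasp point (between the pads) lies 19 mm behind it; z points along the fingers, y is the direction in which the jaws open and shut (so a half turn about z gives the same grasp; the last joint's range is limited). The gripper opens to 87 mm and grips with 3 to 60 N. Pads are 19 mm wide; open, the fingers measure 117 mm over their backs; the gripper's body (75 mm by 190 mm) begins 51 mm behind the grasp point.
Start: joints at [-68.405, 18.392, -4.016, 83.108, 1.295, 78.541, -3.26], TCP at [0.231, 0.608, 0.195] pointing down, gripper open.
Joint ranges: [-163.93, 163.93], [-17.29, 119.83], [-79.2, 71.16], [3.27, 140.29], [-89.18, 269.18], [5.43, 117.66], [-154.24, 154.24]. Speed limits (degrees/s): [147.25, 147.25, 180, 180, 180, 180, 180].

### API

Orientations are given as [roll, pitch, yaw] about the fixed x, y, z axes, in that order (R = Rz(yaw) Ry(pitch) Rx(roll)).
In Python, from cell import * gives the robot as it stands.
- The arm moves only by the tool arm_command, never from a script. Its argument "targets" is a list that holds one entry, the list of rows, each a list of 7 numbers: the shift along the tool's x, y, z in m, then the turn, a rotation vector about the tool's x, y, z in degrees, then the gripper's target within -1 to 1 (shut at 1, half-way at 0, fully open at -1). In form: [[[tx, ty, tz, rx, ry, rz, claw], ...]]. A call has 1 to 10 rows; each row is the pose to reach, as a shift and turn from the pose commanded when the call began, along the tool's axes at that moment; what a row does not reach only later rows make up. A row lasts 1/10 s, in which the tool goes at most 50 mm and 8.59 degrees, less where a joint would pass 70% of its speed; a pose out of reach is approached as far as the arm can. A call with a gripper value outside its range is refused whole. The fingers move at their own pace and stop on an object; "newtons" is the grip in N (left out, the last holds). Time passes only in rows, so rows that repeat a pose let the fingers close. It gives the time, the measured TCP pose, the force and the opening at its end, in the units of the state.
- get_obs(): the state, without advancing time (a new reading comes with each control period).
- read_camera(name): name is "scene" or "top" or "wrist"; returns a dict with "img" (480x640x3 uint8, red, green, blue), "z_map" (480x640 float32, m along the optical axis (not along the pixel's ray), 0 where there is no reading), "K" (3x3 intrinsics, pixels), "origin" and "attitude" of the camera in the world. Camera axes: x right, y down, z forward; pixel columns grow to the right and rows downward; lengths in m; the calibration is good to about 2 mm. A picture is of the moment at which its call begins.
- sign_off(): hands the job in, once; it reports no verdict.
Trained networks look in the newest picture that a camera, given by its name, has taken for a name from the list of things; names that differ only in an ending like _2 or _b are one class to them, and where a whole thing is asked for, a point or a joint stands for the part that bears it (a point fixed in the world has none). Each returns a list of dicts, best first, with "conf" (0 to 1); they miss things now and then, are a little off and sometimes report something else, mostly with a low value. They report only what shows in the picture. A call takes as long as a camera call.
- search_frame(thing, camera): "position" ([column, row] in pixels, amid what is visible of it).
The state is a dict: "time_s": time; "qpos": joint angles; "joint_velocities": joint speeds; "effort": joint torques, N m; "tool_pos": TCP position; "tool_rot": TCP orientation; "force": force on the tool from outside, world axes, zero at the start; "wrist_torque": the same for the moment, N m; "grip_width": finger opening in m.
Only numpy, scipy, OpenCV 4.12 (cv2) and the standard library are available. Lean on these libraries where they do the work, as an engineer would, in place of code of your own. Each camera call takes 0.05 s, during which the arm holds its last target.

### The job

Load the blue test-plate sled into the contact holder: with closed fingertips press its thumb pad down hard until the sprung orange bed has sunk and, keeping it pressed down, push the sled along the channel under the bridge and the copper leaf spring until it is fully home against the end stop and the bed has sprung up again behind it. Only press and push the sled, never lift it; leave the roll of tape, the wood block and the clip where they are, and finish with the hand clear.

Things in the scene. Friction and masses are not known exactly. Their poses are not given: they have to be found in the camera images.
- holder: Grey and aluminium contact holder, fixed, 228 (its x) x 84 x 55 mm high. Origin on the worktop under the channel's centre line; +x is the loading direction. Channel 53 mm wide, deck 22 mm above the worktop; guide walls and a rear lip (x -119 to -111 mm) rise 12 mm above the deck. The sled travels about 78 mm, from x -48 to +30 mm (sled origin).
- sled: Loose blue slippery plastic sled, 120 (its x) x 50 x 16 mm, about 0.15 kg, brass plate on its front top. Origin: centre of the underside; +x is the front, same way as the holder's +x. A thumb stop 12 mm high crosses its top at x -25 to -16 mm. Starts on the raised bed, underside 30 mm above the worktop (22 when pressed to the deck).
- pad (a point): Centre of the ribbed thumb pad, on its top: sled x -42.5 mm, 16 mm above the underside. The flat pad is 35 mm long (sled x -60 to -25) and 50 wide, open behind; a fingertip pressing on it pushes forward against the rear face of the thumb stop. With the sled home the pad stays outside the bridge.
- bridge (a point): Centre of the bridge's underside, at holder x 26 mm, 18.5 mm above the deck. The bridge spans the channel from x 18 to 34 mm; its top with screws is 36 mm above the deck. The raised sled is 5.5 mm too high to pass; pressed down it clears it by 2.5 mm. With the sled home the thumb stop ends 4 mm before the bridge.
- stop (a point): Middle of the end stop's face, at holder x 90 mm, 8 mm above the deck; the sled's front rests here when home (sled origin then at holder x 30 mm). The stop is 18 mm high.
- bed (a joint): Sprung orange bed plate, 74 x 28 mm, in the channel floor at holder x -108 to -34 mm. In m: 0 = up (8 mm above the deck), 0.008 = level with the deck, where the sled lands on firm ledges. Spring 7 N at 0, about 12.6 N at 0.008. When the sled's rear edge has passed it, in the last 4 mm of travel, it springs back to 0 and catches the sled.
- leaf (a joint): Copper leaf spring hinged under the bridge's far side at holder x = 34 mm, reaching forward and down to a round tip at x = 77 mm, about 10 mm above the deck. Value in rad: 0 = free, about 0.13 when riding on the sled's top; it presses down with about 4 N.
- masking_tape: Roll of paper tape lying flat, 68 mm across, 24 mm high; bystander. Origin at the centre of its underside.
- wood_block: Hardwood block, 40 x 85 x 34 mm; bystander. Origin at the centre of its underside.
- clip: Black binder clip, 19 x 46 x 13 mm; bystander. Origin at the centre of its underside.

How it is judged (in metres and radians):
On the way, in this order (a step that is already met when the one before it is completed fails the run):
1. the sled is pressed down on its bed, before it has gone far under the bridge (value of joint bed above 0.0065 m and x of sled in the frame of holder below -0.005 m), for 0.1 s.
2. the sled has gone well under the bridge with its bed still pressed down (value of joint bed above 0.004 m and x of sled in the frame of holder above 0 m), for 0.02 s.
At the end, for the whole second after the job is handed in: The sled lies flat on the deck (within 2.5 mm of it and 0.06 rad of level) with its front within 4.5 mm of the end stop, the leaf spring riding on it (over 0.06 rad), the bed up again behind it (under 2 mm down), all at rest (x of sled in the frame of holder between 0.0255 and 0.033 m and z of sled in the frame of holder below 0.0245 m and angle between sled's own z axis and vertical below 0.06 rad and value of joint bed below 0.002 m and value of joint leaf above 0.06 rad and linear speed of sled below 0.02 m/s); the robot touches nothing.
It fails at once if the sled is lifted (more than 12 mm above its raised start) or tipped (more than 0.35 rad) (z of sled in the frame of holder above 0.042 m or angle between sled's own z axis and vertical above 0.35 rad).
It fails at once if the tape, the wood block or the clip is moved more than 15 mm (distance of any of masking_tape, wood_block, clip from where it was at the start of the episode above 0.015 m).
It also fails if it takes over 45 s, if anything falls off the work surface, if the arm or the gripper's body presses on something with over 40 N, if the wrist force passes 120 N, or if a joint passes its speed limit or range.

## Working session

There is one attempt and no reset: what is moved stays moved. The work goes in short steps, Python scripts to look and compute and a tool call to move; the robot and the scene stay as the last step left them, time stands still between calls to the robot, and variables do not carry over. Pictures are saved under pics/ and viewed, and the job is handed in when it is done.

Besides the shell and the picture viewer there is one more tool, called after "Request:" in YAML: its name, and indented under it one key for each argument. arm_command: Moves the arm, as the interface text tells. Its arguments: {"type":"object","properties":{"targets":{"type":"array","items":{"type":"array","items":{"type":"array","items":{"type":"number"}}}},"newtons":{"type":"number"}},"required":["targets"]}

```bash
ls; mkdir -p pics; python3 - <<'E'
from cell import *
import cv2,json
o=get_obs(); print({k:o[k] for k in("time_s","tool_pos","tool_rot","force","grip_width")})
for c in("scene","top"):
    r=read_camera(c); cv2.imwrite(f"pics/{c}0.png",r["img"][:,:,::-1]); print(c,r["K"].tolist() if hasattr(r["K"],"tolist") else r["K"],r["origin"],r["attitude"])
    for t in("holder","sled","pad","bridge","stop","masking_tape","wood_block","clip"):
        print(t,[(d["position"],round(d["conf"],2)) for d in search_frame(t,c)[:2]])
E
```

```text
pics
{'time_s': 0.0, 'tool_pos': array([0.23053728, 0.60710187, 0.19416476]), 'tool_rot': array([-1.79891518e+02,  6.86554134e-03,  1.59212890e+02]), 'force': array([ 0.06102124, -0.84082993,  0.30522291]), 'grip_width': 0.08714774367816462}
scene [[616.5314922746082, 0.0, 312.5439582711765], [0.0, 616.5314922746082, 244.31570290305007], [0.0, 0.0, 1.0]] [-0.25076699 -0.64823908  0.86248787] [-1.29167919e+02 -4.90336658e-03 -5.32069704e+01]
holder [([405.1, 297.1], 0.62)]
sled [([383.8, 300.1], 0.9)]
pad [([384.3, 297.9], 0.64)]
bridge [([403.4, 294.5], 0.78)]
stop [([404.7, 293.8], 0.82), ([283.6, 278.7], 0.45)]
masking_tape [([232.7, 262.5], 0.56)]
wood_block [([286.2, 278.0], 0.71)]
clip [([193.3, 241.0], 0.51)]
top [[538.6258643267824, 0.0, 320.41064186192705], [0.0, 538.6258643267824, 238.11715077573788], [0.0, 0.0, 1.0]] [ 0.40326964 -0.0320231   1.03457082] [-170.60129559   -1.33214376  -90.08067681]
holder [([413.0, 224.3], 0.63)]
sled [([423.9, 266.3], 0.66)]
pad [([421.0, 266.6], 0.7), ([414.5, 209.9], 0.56)]
bridge [([410.9, 228.9], 0.68)]
stop [([410.4, 228.1], 0.57)]
masking_tape [([263.7, 313.7], 0.79)]
wood_block [([312.3, 296.0], 0.88), ([244.6, 311.9], 0.22)]
clip [([185.7, 309.8], 0.45)]
```

View pics/top0.png

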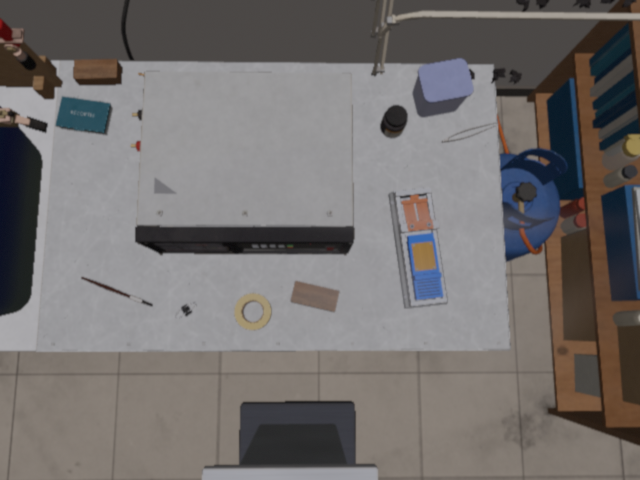

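View pics/scene0.png

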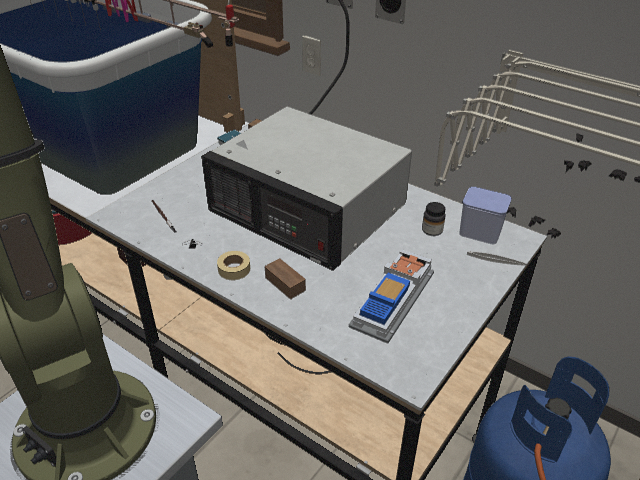

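The top view shows the holder at about (420,250), with loading direction up in the image (roughly world +x), the sled's ribbed pad at about (427,287) and a big instrument to its left. Next I'll get the metric geometry from depth.

```bash
cat > h.py <<'E'
from cell import *
import numpy as np, cv2
from scipy.spatial.transform import Rotation as R
def cloud(r):
    K=np.array(r["K"]);z=r["z_map"];v,u=np.mgrid[0:480,0:640]
    p=np.stack([(u-K[0,2])/K[0,0]*z,(v-K[1,2])/K[1,1]*z,z],-1)
    return p@R.from_euler('xyz',r["attitude"],degrees=True).as_matrix().T+np.array(r["origin"])
E
python3 - <<'E'
from h import *
for c in("top","scene"):
    r=read_camera(c);P=cloud(r);img=r["img"]; np.savez(f"{c}.npz",P=P,img=img)
    hsv=cv2.cvtColor(img,cv2.COLOR_RGB2HSV)
    ok=(r["z_map"]>0)&(P[...,2]<.12)&(P[...,0]>.3)&(P[...,0]<.75)&(P[...,1]<-.12)&(P[...,1]>-.4)
    blue=ok&(hsv[...,0]>100)&(hsv[...,0]<125)&(hsv[...,1]>150)&(P[...,2]>.02)
    n,l,s,_=cv2.connectedComponentsWithStats(blue.astype(np.uint8)); i=1+np.argmax(s[1:,4]); m=l==i
    q=P[m]; print(c,"blue",s[i],q.mean(0),np.percentile(q[:,2],[5,50,95]), cv2.minAreaRect(q[:,:2].astype(np.float32)*1000))
    h=ok&(P[...,2]>.008)&(P[...,0]<.66)
    n,l,s,_=cv2.connectedComponentsWithStats(h.astype(np.uint8)); i=1+np.argmax(s[1:,4]);m=l==i;q=P[m]
    print("holder",s[i],np.percentile(q[:,2],[1,50,99]),cv2.minAreaRect(q[:,:2].astype(np.float32)*1000))
    w=ok&(abs(P[...,2])<.006);print("table z",np.median(P[w][:,2]))
    u0,v0,u1,v1=(370,170,470,320) if c=="top" else (340,240,450,345)
    cv2.imwrite(f"pics/{c}_z.png",cv2.resize(img[v0:v1,u0:u1,::-1],None,fx=4 if c=="top" else 5,fy=4 if c=="top" else 5,interpolation=cv2.INTER_CUBIC))
E
```

```text
top blue [408 234  26  28 183] [ 0.56300688 -0.23743354  0.04601036] [0.04308974 0.04602208 0.04896301] ((550.3661499023438, -243.01641845703125), (46.240028381347656, 47.419219970703125), 7.792871952056885)
holder [ 389  191   59  118 4878] [0.00852322 0.04040521 0.05883634] ((553.0631713867188, -243.84619140625), (222.25399780273438, 84.048583984375), 6.468838691711426)
table z -0.0007895056637390319
scene blue [360 273  50  51 867] [ 0.49498389 -0.25633421  0.04588821] [0.036081   0.04549071 0.05772652] ((513.5938110351562, -251.21221923828125), (125.9846420288086, 51.24739456176758), 7.1364359855651855)
holder [ 350  249   82   93 3670] [0.00839648 0.03875172 0.05845369] ((549.6832275390625, -248.44989013671875), (225.0806884765625, 82.50680541992188), 5.9626665115356445)
table z -0.0012460763793200602
```

View pics/top_z.png

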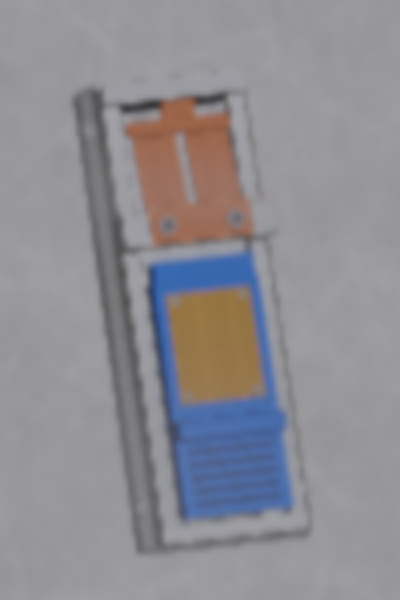

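View pics/scene_z.png

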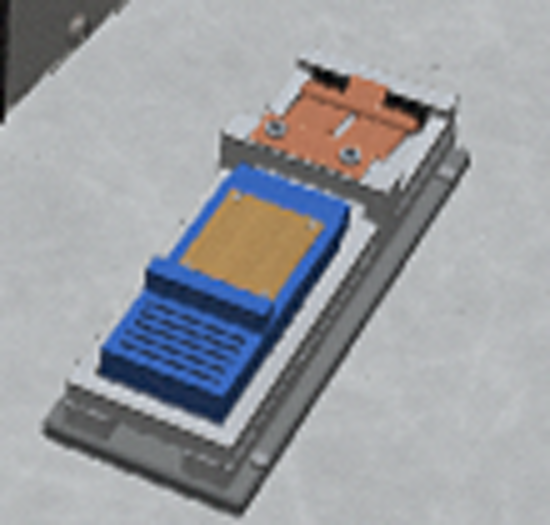

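The zoomed views show the sled on the raised bed, thumb stop at the crop's (225,425) in the top view, with the pad rear open and the channel clear. Next I'll check obstacles on the transit and refine the sled fit.

```bash
python3 - <<'E'
from h import *
for c in("top","scene"):
    d=np.load(c+".npz");P=d["P"];img=d["img"];hsv=cv2.cvtColor(img,cv2.COLOR_RGB2HSV)
    f=P.reshape(-1,3)
    for nm,b in dict(instr=(.35,.8,-.15,.35),tub=(.1,.6,.35,.9),near=(.2,.45,-.3,.35)).items():
        s=f[(f[:,0]>b[0])&(f[:,0]<b[1])&(f[:,1]>b[2])&(f[:,1]<b[3])]
        s=s[s[:,2]>.07]
        if len(s): print(c,nm,len(s),np.percentile(s,1,axis=0).round(3),np.percentile(s,99,axis=0).round(3))
    reg=(P[...,0]>.4)&(P[...,0]<.62)&(P[...,1]<-.19)&(P[...,1]>-.3)&(P[...,2]>.042)&(P[...,2]<.049)
    col=((hsv[...,0]>100)&(hsv[...,0]<125)&(hsv[...,1]>150))|((hsv[...,0]>12)&(hsv[...,0]<25)&(hsv[...,1]>100))
    q=P[reg&col]; print(c,"sled top",len(q),q.mean(0),cv2.minAreaRect(q[:,:2].astype(np.float32)*1000))
    reg=(P[...,0]>.4)&(P[...,0]<.6)&(P[...,1]<-.19)&(P[...,1]>-.3)&(P[...,2]>.054)&(P[...,2]<.062)
    q=P[reg&(hsv[...,0]>100)&(hsv[...,0]<125)&(hsv[...,1]>150)]; print("stop top",len(q),q.mean(0) if len(q) else 0)
r=read_camera("wrist"); cv2.imwrite("pics/wrist0.png",r["img"][:,:,::-1])
E
```

```text
top instr 34740 [ 0.403 -0.104  0.083] [0.797 0.337 1.035]
top tub 2397 [0.43  0.459 0.071] [0.598 0.487 0.179]
top near 1244 [ 0.403 -0.032  1.035] [ 0.403 -0.032  1.035]
top sled top 592 [ 0.54256736 -0.24378985  0.04625264] ((541.9887084960938, -243.95602416992188), (63.284385681152344, 46.9914436340332), 6.5079121589660645)
stop top 0 0
scene instr 16833 [ 0.538 -0.111  0.072] [0.796 0.326 0.366]
scene tub 17258 [0.359 0.41  0.075] [0.597 0.869 0.368]
scene sled top 902 [ 0.51126572 -0.25240212  0.04566654] ((513.5938110351562, -251.21221923828125), (125.9846420288086, 51.24739456176758), 7.1364359855651855)
stop top 99 [ 0.4920537  -0.25487406  0.05733983]
```

View pics/wrist0.png

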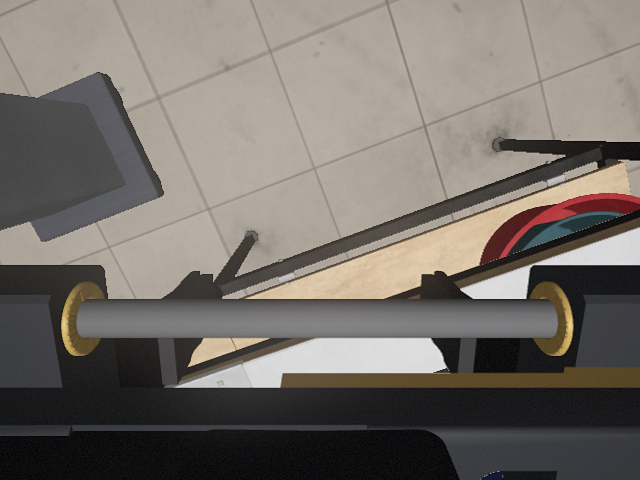

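Request:
arm_command:
  targets:
    - [[0,0,-0.045,0,0,0,1],[0,0,-0.09,0,0,0,1],[0,0,-0.135,0,0,0,1],[0,0,-0.18,0,0,0,1],[-0.041,-0.017,-0.21,0,0,8,1],[-0.082,-0.034,-0.21,0,0,16,1],[-0.123,-0.051,-0.21,0,0,24,1],[-0.164,-0.068,-0.21,0,0,32,1],[-0.205,-0.085,-0.21,0,0,40,1],[-0.246,-0.102,-0.21,0,0,48,1]]
  newtons: 30

```text
time_s: 2.05
tool_pos: [0.4256, 0.4236, 0.4056]
tool_rot: [180.0, -0.0, 110.9]
force: [0.3, 0.9, -0.1]
grip_width: 0.0153
```

Request:
arm_command:
  targets:
    - [[-0.045,0.006,0,0,0,8,1],[-0.09,0.012,0,0,0,16,1],[-0.135,0.017,0,0,0,24,1],[-0.18,0.022,0,0,0,32,1],[-0.225,0.026,0,0,0,40,1],[-0.27,0.02,0,0,0,48,1],[-0.315,0.01,0,0,0,56,1],[-0.36,-0.005,0,0,0,64,1],[-0.4,-0.02,0,0,0,72,1],[-0.44,-0.035,0,0,0,80,1]]

```text
time_s: 3.05
tool_pos: [0.5509, 0.0002, 0.4055]
tool_rot: [-180.0, -0.0, 30.9]
force: [0.1, -0.6, 0.3]
grip_width: 0.0001
```

Request:
arm_command:
  targets:
    - [[-0.033,0.03,0,0,0,5,1],[-0.066,0.06,0,0,0,10,1],[-0.099,0.09,0,0,0,15,1],[-0.132,0.12,0,0,0,20,1],[-0.165,0.15,0,0,0,24.7,1],[-0.198,0.18,0,0,0,24.7,1],[-0.198,0.18,0.05,0,0,24.7,1],[-0.198,0.18,0.1,0,0,24.7,1],[-0.198,0.18,0.15,0,0,24.7,1],[-0.198,0.18,0.2,0,0,24.7,1]]

```text
time_s: 4.05
tool_pos: [0.475, -0.2542, 0.2037]
tool_rot: [-180.0, -0.1, 6.5]
force: [0.8, -0.5, 0.2]
grip_width: 0.0003
```

```bash
python3 - <<'E'
from h import *
o=get_obs(); print(o["tool_pos"],o["tool_rot"],o["force"],o["qpos"],o["grip_width"])
for c in("wrist","scene"):
    r=read_camera(c); cv2.imwrite(f"pics/{c}1.png",r["img"][:,:,::-1])
E
```

```text
[ 0.47495771 -0.25418519  0.20374904] [-1.79978203e+02 -1.05227703e-01  6.51767826e+00] [ 0.78918844 -0.51814522  0.19030117] [-17.58835622   4.81037591  45.82008326  99.79717931  -3.6214082
  76.79752232 -54.52799295] 0.00034248172821801204
```

View pics/wrist1.png

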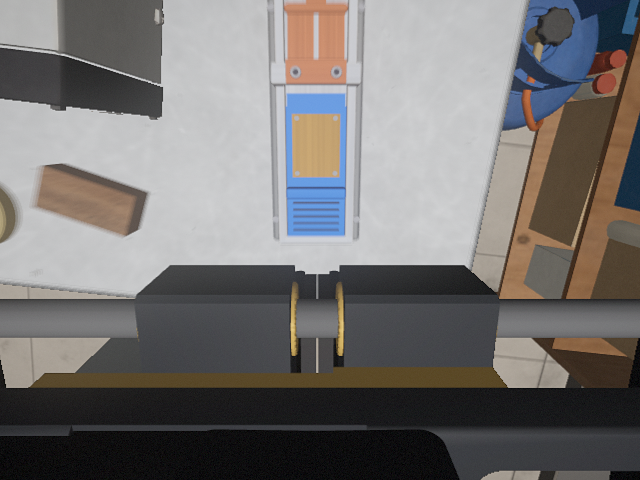

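View pics/scene1.png

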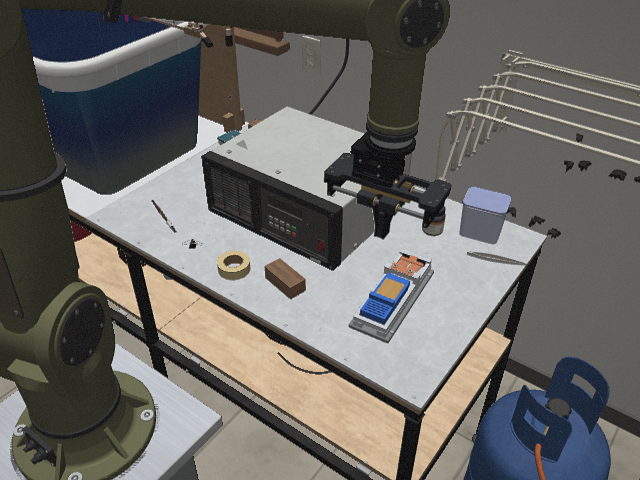

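The wrist view shows the channel upright in the image, centred at column ~317 like the closed fingers (318), so yaw and lateral alignment are good. One wrist-depth check of sled position before descending.

```bash
python3 - <<'E'
from h import *
r=read_camera("wrist");P=cloud(r);img=r["img"];hsv=cv2.cvtColor(img,cv2.COLOR_RGB2HSV)
m=(hsv[...,0]>100)&(hsv[...,0]<125)&(hsv[...,1]>150)|((hsv[...,0]>12)&(hsv[...,0]<25)&(hsv[...,1]>100))
m&=(P[...,2]>.035)&(P[...,2]<.065)&(P[...,0]>.4)&(P[...,0]<.6)&(P[...,1]<-.2)&(P[...,1]>-.3)
q=P[m];print(len(q),cv2.minAreaRect(q[:,:2].astype(np.float32)*1000))
t=q[q[:,2]>.054];print("stop",len(t),t.mean(0)); print(np.percentile(q[:,2],[10,50,90]),get_obs()["tool_pos"])
E
```

```text
2898 ((532.8492431640625, -247.147705078125), (49.56985092163086, 38.40464401245117), 6.8803391456604)
stop 0 [nan nan nan]
[0.04583033 0.04679849 0.04777514] [ 0.47286655 -0.25321069  0.20305514]<stdin>:6: RuntimeWarning: Mean of empty slice.
  ret = um.true_divide(
```

Request:
arm_command:
  targets:
    - [[0,0,0.04,0,0,0,1],[0,0,0.08,0,0,0,1],[0,0,0.11,0,0,0,1],[0,0,0.125,0,0,0,1],[0,0,0.125,0,0,0,1]]

```text
time_s: 4.7
tool_pos: [0.4759, -0.2546, 0.081]
tool_rot: [180.0, -0.0, 6.5]
force: [0.8, -0.2, -0.8]
grip_width: 0.0005
```

Request:
arm_command:
  targets:
    - [[0,0,0.015,0,0,0,1],[0,0,0.025,0,0,0,1],[0,0,0.031,0,0,0,1],[0,0,0.034,0,0,0,1],[0,0,0.037,0,0,0,1],[0,0,0.039,0,0,0,1],[0,0,0.039,0,0,0,1]]

```text
time_s: 5.4
tool_pos: [0.475, -0.2543, 0.0412]
tool_rot: [-180.0, 0.0, 6.5]
force: [0.7, -0.1, -0.4]
grip_width: 0.0003
```

```bash
python3 - <<'E'
from h import *
for c in("wrist","scene"):
    r=read_camera(c); im=r["img"][:,:,::-1]
    cv2.imwrite(f"pics/{c}2.png",im if c=="wrist" else cv2.resize(im[220:370,310:470],None,fx=4,fy=4,interpolation=cv2.INTER_CUBIC))
o=get_obs(); print(o["tool_pos"],o["force"])
E
```

```text
[ 0.47518912 -0.25442659  0.04142451] [ 0.44084769 -0.49814275 -0.5229311 ]
```

View pics/scene2.png

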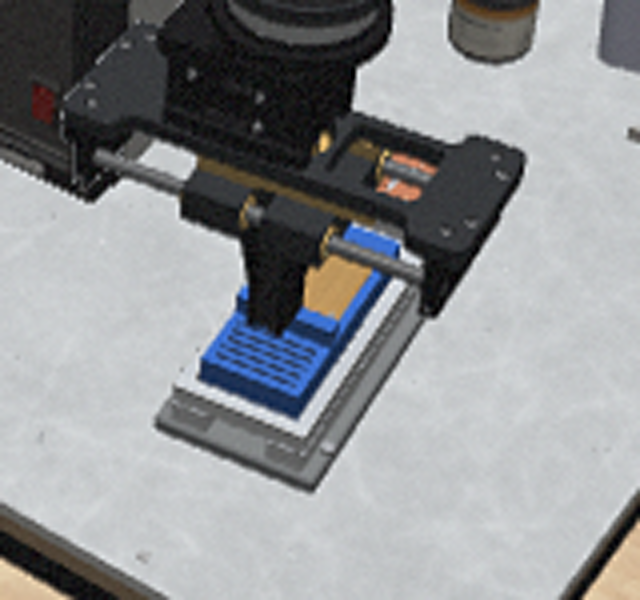

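The crop shows closed tips just over the front of the ribbed pad, at about (270,330), behind the thumb stop. No contact force yet; continuing in small steps.

Request:
arm_command:
  targets:
    - [[0,0,0.002,0,0,0,1],[0,0,0.004,0,0,0,1],[0,0,0.004,0,0,0,1]]

```text
time_s: 5.8
tool_pos: [0.4748, -0.2542, 0.0369]
tool_rot: [-180.0, 0.0, 6.5]
force: [-0.3, 0.2, -0.2]
grip_width: 0.0005
```

```bash
python3 - <<'E'
from h import *
r=read_camera("scene");P=cloud(r);img=r["img"];hsv=cv2.cvtColor(img,cv2.COLOR_RGB2HSV)
m=(hsv[...,0]>100)&(hsv[...,0]<125)&(hsv[...,1]>150)
m&=(P[...,2]>.02)&(P[...,2]<.07)&(P[...,0]>.4)&(P[...,0]<.6)&(P[...,1]<-.2)&(P[...,1]>-.3)
q=P[m]
for a in np.arange(.44,.59,.01):
    s=q[(q[:,0]>a)&(q[:,0]<a+.01)]
    if len(s): print(round(a,2),len(s),np.percentile(s[:,2],[50,90]).round(4))
o=P[(P[...,0]>.4)&(P[...,0]<.52)&(P[...,1]<-.2)&(P[...,1]>-.3)&(P[...,2]>.062)&(P[...,2]<.1)]
print("finger pts",len(o),np.percentile(o,[2,50,98],axis=0).round(4))
cv2.imwrite("pics/s3.png",cv2.resize(img[270:350,350:430,::-1],None,fx=7,fy=7,interpolation=cv2.INTER_CUBIC))
print(get_obs()["effort"],get_obs()["force"])
r=read_camera("wrist");cv2.imwrite("pics/w3.png",r["img"][:,:,::-1])
E
```

```text
0.44 2 [0.0416 0.0444]
0.45 167 [0.042  0.0472]
0.46 98 [0.0459 0.0482]
0.47 98 [0.0456 0.0476]
0.48 85 [0.0458 0.0553]
0.49 69 [0.0542 0.0588]
0.5 15 [0.0449 0.0479]
0.51 17 [0.0438 0.0477]
0.52 17 [0.0448 0.0485]
0.53 15 [0.0441 0.0466]
0.54 14 [0.0426 0.0458]
0.55 3 [0.0386 0.0462]
0.56 42 [0.0458 0.0478]
0.57 15 [0.0449 0.0469]
finger pts 188 [[ 0.4621 -0.2672  0.0647]
 [ 0.4652 -0.2591  0.0816]
 [ 0.4858 -0.2469  0.0994]]
[-4.67986931e-03 -3.23825097e+01  5.89649051e+00 -2.65306985e+01
 -6.47171913e-02 -3.50765954e-02  5.56507250e-03] [-0.43162895  0.13640971  0.01545473]
```

View pics/s3.png

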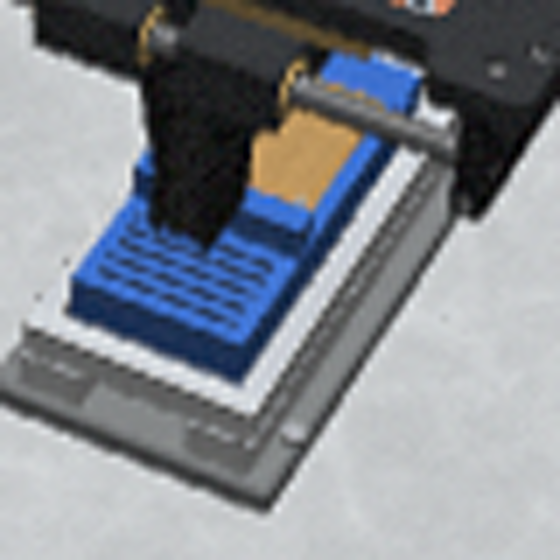

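View pics/w3.png

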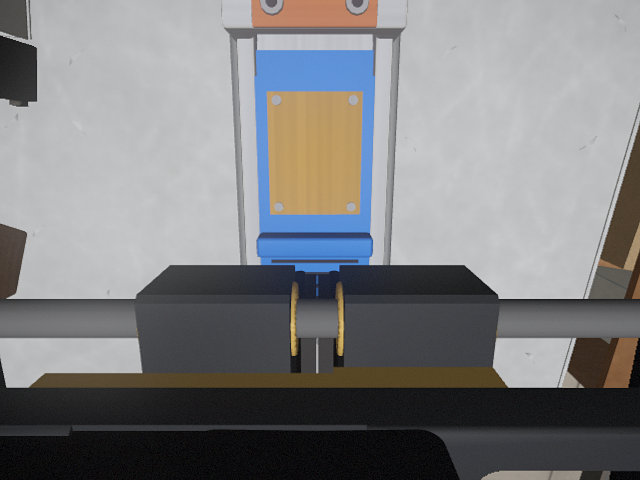

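The sled is still raised (top at z 0.046) and the tips sit above the pad, clear behind the stop. The shut fingers must be shorter than the TCP states, so I'll go lower in small steps.

Request:
arm_command:
  targets:
    - [[0,0,0.002,0,0,0,1],[0,0,0.004,0,0,0,1],[0,0,0.004,0,0,0,1]]

```text
time_s: 6.2
tool_pos: [0.4748, -0.2542, 0.0329]
tool_rot: [-180.0, 0.0, 6.5]
force: [-0.1, 0.4, -0.7]
grip_width: 0.0002
```

Request:
arm_command:
  targets:
    - [[0,0,0.002,0,0,0,1],[0,0,0.004,0,0,0,1],[0,0,0.004,0,0,0,1]]

```text
time_s: 6.5
tool_pos: [0.4748, -0.2543, 0.0289]
tool_rot: [-180.0, 0.0, 6.5]
force: [-0.2, -0.4, 0.4]
grip_width: 0.0
```

```bash
python3 - <<'E'
from h import *
r=read_camera("scene");P=cloud(r);img=r["img"]
s=P[305:330,372:392]
cv2.imwrite("pics/s4.png",cv2.resize(img[270:350,350:430,::-1],None,fx=7,fy=7,interpolation=cv2.INTER_CUBIC))
g=(img.max(-1)<60)&(P[...,0]>.4)&(P[...,0]<.52)&(P[...,1]<-.2)&(P[...,1]>-.3)&(P[...,2]<.1)&(P[...,2]>.03)
q=P[g]
for z in np.arange(.03,.1,.005):
    t=q[(q[:,2]>=z)&(q[:,2]<z+.005)]
    if len(t):print(z.round(3),len(t),t.min(0).round(4),t.max(0).round(4))
print(get_obs()["force"],get_obs()["tool_pos"])
E
```

```text
0.05 2 [ 0.486  -0.2613  0.0519] [ 0.4894 -0.2348  0.0521]
0.055 11 [ 0.464  -0.2657  0.0551] [ 0.4779 -0.2484  0.0593]
0.06 32 [ 0.4611 -0.2661  0.0603] [ 0.4863 -0.2484  0.0649]
0.065 21 [ 0.4615 -0.2662  0.065 ] [ 0.4832 -0.2491  0.0691]
0.07 23 [ 0.4628 -0.2664  0.0701] [ 0.4819 -0.2502  0.0748]
0.075 25 [ 0.4609 -0.2675  0.0752] [ 0.486  -0.2495  0.0798]
0.08 27 [ 0.4612 -0.2673  0.0801] [ 0.4771 -0.2478  0.0849]
0.085 26 [ 0.4615 -0.2681  0.0852] [ 0.48   -0.2457  0.09  ]
0.09 25 [ 0.4586 -0.2696  0.09  ] [ 0.4755 -0.2462  0.0948]
0.095 30 [ 0.4612 -0.2693  0.0953] [ 0.4674 -0.2441  0.1   ]
[ 0.05367803 -0.08756722 -0.4238484 ] [ 0.47489696 -0.25428897  0.02905293]
```

View pics/s4.png

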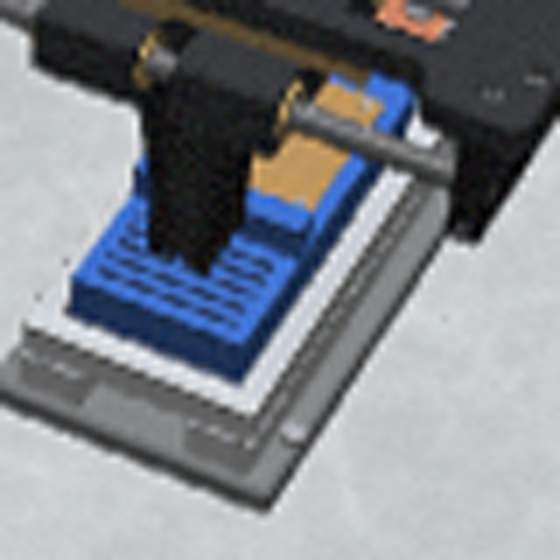

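The tips are at about z 0.055 in depth while the reported TCP is z 0.029, an offset of about 26 mm. So contact should come near tool z 0.02. I'll keep stepping down under force watch.

Request:
arm_command:
  targets:
    - [[0,0,0.002,0,0,0,1],[0,0,0.004,0,0,0,1],[0,0,0.005,0,0,0,1],[0,0,0.006,0,0,0,1],[0,0,0.006,0,0,0,1]]

```text
time_s: 7.05
tool_pos: [0.475, -0.2543, 0.0231]
tool_rot: [-180.0, 0.0, 6.5]
force: [-1.8, 0.1, -0.1]
grip_width: 0.0004
```

Request:
arm_command:
  targets:
    - [[0,0,0.001,0,0,0,1],[0,0,0.002,0,0,0,1],[0,0,0.003,0,0,0,1],[0,0,0.003,0,0,0,1]]

```text
time_s: 7.45
tool_pos: [0.4749, -0.2543, 0.0201]
tool_rot: [-180.0, 0.0, 6.5]
force: [-0.8, -0.8, 0.2]
grip_width: 0.0003
```

Request:
arm_command:
  targets:
    - [[0,0,0.001,0,0,0,1],[0,0,0.002,0,0,0,1],[0,0,0.003,0,0,0,1],[0,0,0.003,0,0,0,1]]

```text
time_s: 7.85
tool_pos: [0.4752, -0.2544, 0.0178]
tool_rot: [-180.0, -0.0, 6.5]
force: [-1.6, 1.2, 6.0]
grip_width: 0.0006
```

```bash
python3 - <<'E'
from h import *
r=read_camera("scene");img=r["img"]
cv2.imwrite("pics/s5.png",cv2.resize(img[270:350,350:430,::-1],None,fx=7,fy=7,interpolation=cv2.INTER_CUBIC))
r=read_camera("wrist");cv2.imwrite("pics/w5.png",r["img"][:,:,::-1])
print(get_obs()["force"],get_obs()["tool_pos"])
E
```

```text
[-1.89505103  1.00955109  6.07055982] [ 0.47518074 -0.25447054  0.01787378]
```

View pics/s5.png

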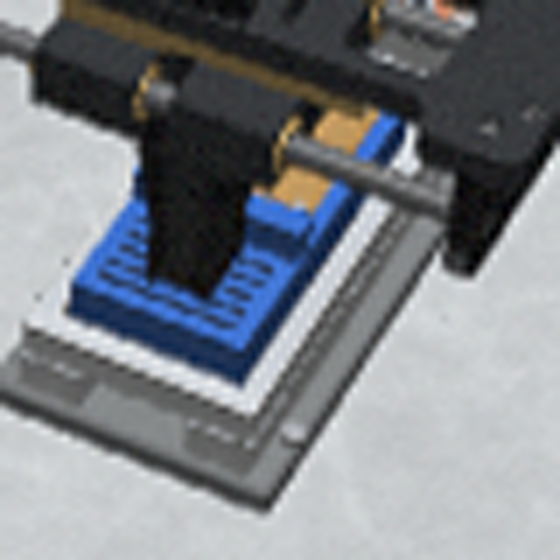

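View pics/w5.png

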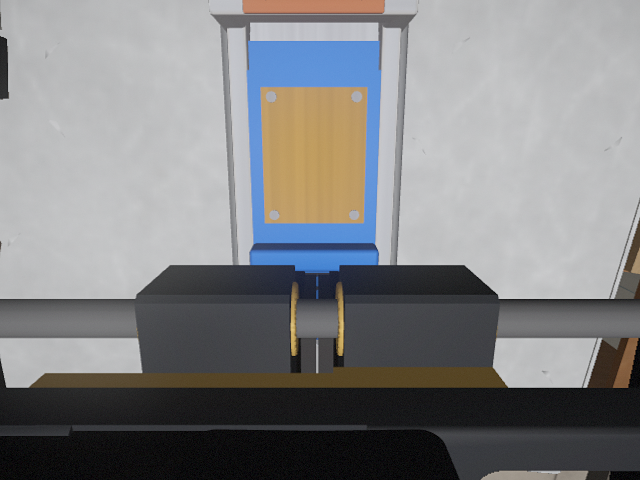

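Contact: 6 N upward with the tips on the middle of the pad, and the sled visible square in the channel in the wrist view. Now pressing the bed down.

Request:
arm_command:
  targets:
    - [[0,0,0.002,0,0,0,1],[0,0,0.004,0,0,0,1],[0,0,0.006,0,0,0,1],[0,0,0.008,0,0,0,1],[0,0,0.0095,0,0,0,1],[0,0,0.0105,0,0,0,1],[0,0,0.0105,0,0,0,1],[0,0,0.0105,0,0,0,1]]

```text
time_s: 8.75
tool_pos: [0.4756, -0.2546, 0.011]
tool_rot: [-179.8, -0.1, 6.5]
force: [-11.5, 6.4, 35.8]
grip_width: 0.0004
```

```bash
python3 - <<'E'
from h import *
r=read_camera("scene");img=r["img"];P=cloud(r);hsv=cv2.cvtColor(img,cv2.COLOR_RGB2HSV)
m=(hsv[...,0]>100)&(hsv[...,0]<125)&(hsv[...,1]>150)
m&=(P[...,2]>.02)&(P[...,2]<.07)&(P[...,0]>.4)&(P[...,0]<.62)&(P[...,1]<-.2)&(P[...,1]>-.3)
q=P[m]
for a in np.arange(.44,.6,.02):
    s=q[(q[:,0]>a)&(q[:,0]<a+.02)]
    if len(s): print(round(a,2),len(s),np.percentile(s[:,2],[50,80,95]).round(4))
cv2.imwrite("pics/s6.png",cv2.resize(img[270:350,350:430,::-1],None,fx=7,fy=7,interpolation=cv2.INTER_CUBIC))
print(get_obs()["force"],get_obs()["tool_pos"])
E
```

```text
0.44 92 [0.0365 0.0385 0.0405]
0.46 138 [0.0375 0.0388 0.0402]
0.48 128 [0.04   0.0484 0.0501]
0.5 25 [0.037  0.0391 0.0473]
0.52 8 [0.0358 0.0367 0.0376]
0.54 21 [0.0377 0.0393 0.0401]
[-12.07681494   5.79570143  36.13622182] [ 0.47558823 -0.25457996  0.01096631]
```

View pics/s6.png

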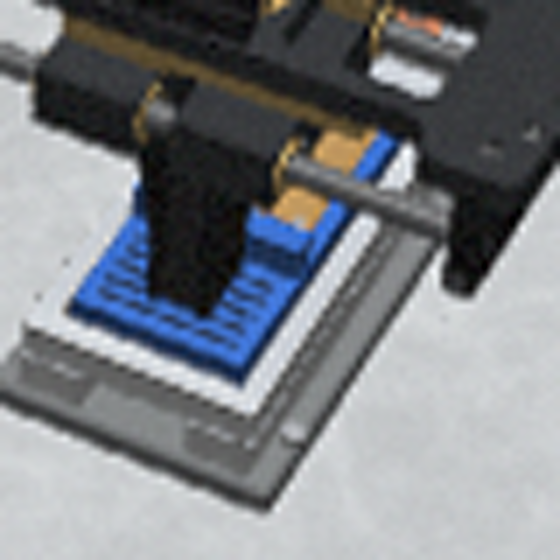

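The sled is down (top at z 0.038 across its length) with a 36 N press. I'll ease it about 1 mm and push along tool +x.

Request:
arm_command:
  targets:
    - [[0,0,-0.001,0,0,0,1],[0.004,0,-0.001,0,0,0,1],[0.008,0,-0.001,0,0,0,1],[0.012,0,-0.001,0,0,0,1],[0.016,0,-0.001,0,0,0,1],[0.02,0,-0.001,0,0,0,1],[0.024,0,-0.001,0,0,0,1],[0.028,0,-0.001,0,0,0,1]]

```text
time_s: 9.6
tool_pos: [0.5015, -0.2529, 0.011]
tool_rot: [-179.9, 0.1, 6.4]
force: [-12.2, 2.2, 27.2]
grip_width: 0.0005
```

```bash
python3 - <<'E'
from h import *
r=read_camera("scene");img=r["img"]
cv2.imwrite("pics/s7.png",cv2.resize(img[255:335,350:430,::-1],None,fx=7,fy=7,interpolation=cv2.INTER_CUBIC))
r=read_camera("wrist");cv2.imwrite("pics/w7.png",r["img"][:,:,::-1])
print(get_obs()["force"],get_obs()["tool_pos"])
E
```

```text
[-9.01890233  2.23398159 25.37785564] [ 0.50254847 -0.25277029  0.01102363]
```

View pics/s7.png

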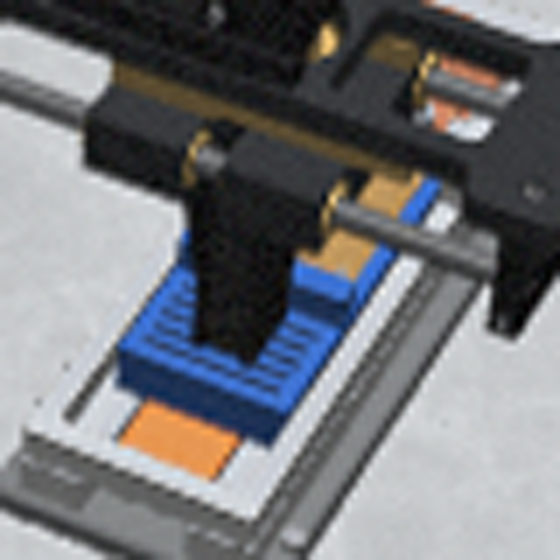

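View pics/w7.png

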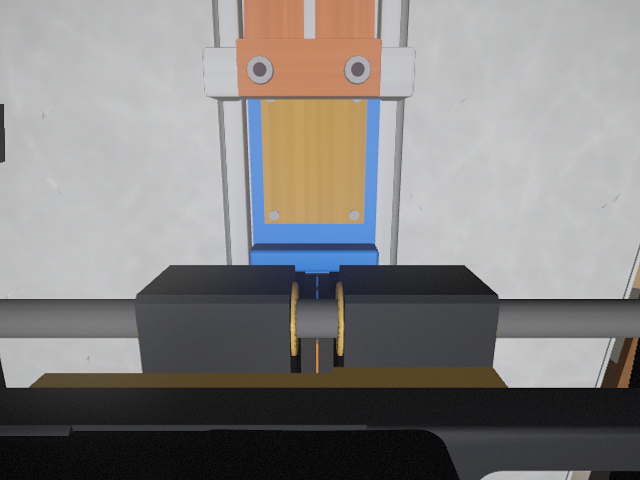

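The sled follows by friction: its front is under the bridge, and the bed shows pressed flat behind it at crop (180,440). Continuing.

Request:
arm_command:
  targets:
    - [[0.004,0,0,0,0,0,1],[0.008,0,0,0,0,0,1],[0.012,0,0,0,0,0,1],[0.016,0,0,0,0,0,1],[0.02,0,0,0,0,0,1],[0.024,0,0,0,0,0,1],[0.028,0,0,0,0,0,1],[0.032,0,0,0,0,0,1],[0.036,0,0,0,0,0,1],[0.04,0,0,0,0,0,1]]

```text
time_s: 10.7
tool_pos: [0.5396, -0.2493, 0.0111]
tool_rot: [-180.0, 0.2, 6.4]
force: [-14.5, 1.5, 27.1]
grip_width: 0.0006
```

```bash
python3 - <<'E'
from h import *
r=read_camera("scene");img=r["img"]
cv2.imwrite("pics/s8.png",cv2.resize(img[250:330,360:440,::-1],None,fx=7,fy=7,interpolation=cv2.INTER_CUBIC))
r=read_camera("wrist");cv2.imwrite("pics/w8.png",r["img"][:,:,::-1])
print(get_obs()["force"],get_obs()["tool_pos"])
E
```

```text
[-11.44283608   0.92724716  26.04468948] [ 0.54066769 -0.24924691  0.01105144]
```

View pics/s8.png

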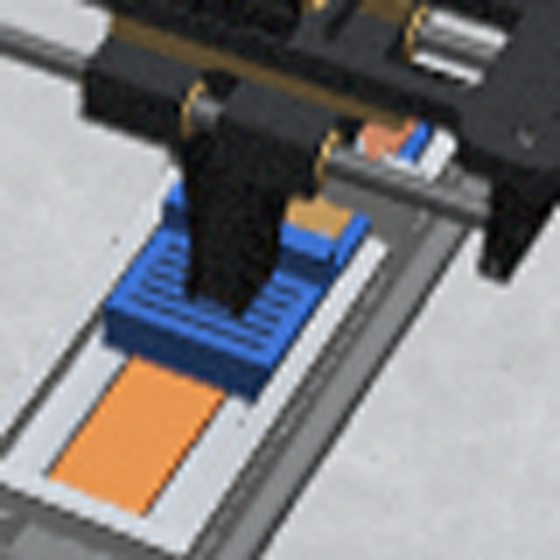

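View pics/w8.png

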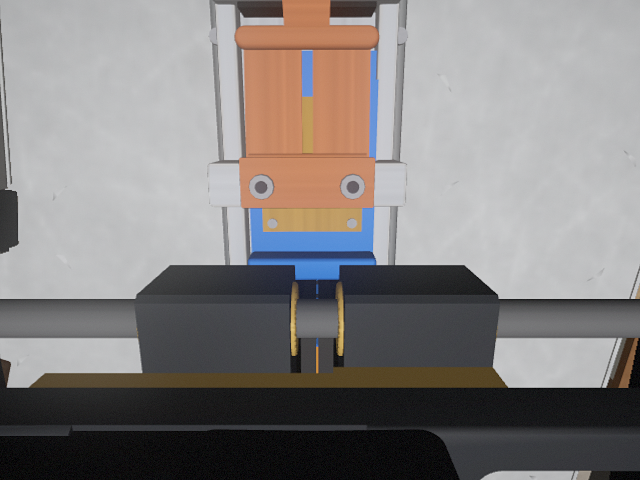

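The sled's front edge is at the leaf, about (307,55) in the wrist view, and the thumb stop is nearer the fingertips, so it slipped a few mm. Pushing on, slower.

Request:
arm_command:
  targets:
    - [[0.003,0,0,0,0,0,1],[0.006,0,0,0,0,0,1],[0.009,0,0,0,0,0,1],[0.012,0,0,0,0,0,1],[0.014,0,0,0,0,0,1],[0.014,0,0,0,0,0,1]]

```text
time_s: 11.4
tool_pos: [0.5533, -0.2478, 0.011]
tool_rot: [-180.0, 0.3, 6.4]
force: [-13.7, 0.8, 27.5]
grip_width: 0.0003
```

```bash
python3 - <<'E'
from h import *
r=read_camera("scene");img=r["img"]
cv2.imwrite("pics/s9.png",cv2.resize(img[250:330,360:440,::-1],None,fx=7,fy=7,interpolation=cv2.INTER_CUBIC))
r=read_camera("wrist");cv2.imwrite("pics/w9.png",r["img"][:,:,::-1])
print(get_obs()["force"],get_obs()["tool_pos"])
E
```

```text
[-14.14156917   1.47427179  26.20254212] [ 0.55336536 -0.24776808  0.01104891]
```

View pics/s9.png

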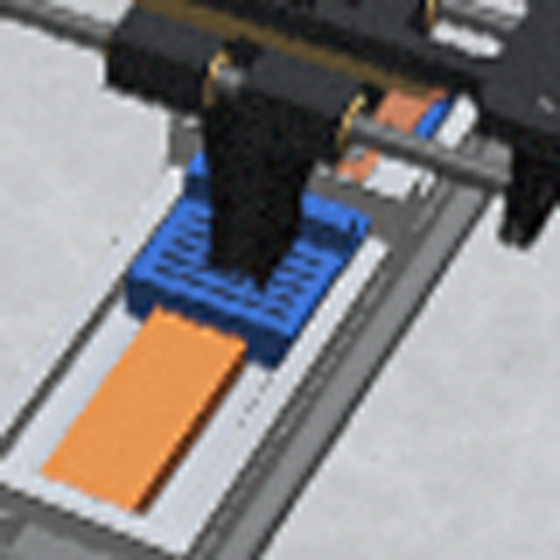

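View pics/w9.png

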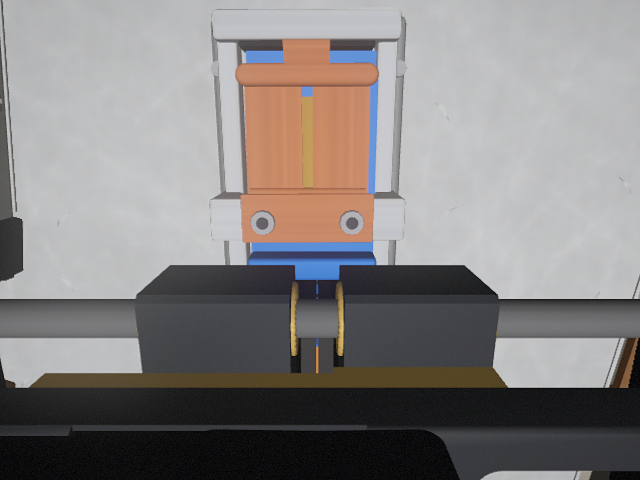

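The bed has sprung up behind the sled (a raised orange side face shows at crop (170,430)), and the sled's front is almost at the end stop (row ~50). A little further until the push force rises.

Request:
arm_command:
  targets:
    - [[0.002,0,0,0,0,0,1],[0.004,0,0,0,0,0,1],[0.005,0,0,0,0,0,1],[0.005,0,0,0,0,0,1]]

```text
time_s: 11.9
tool_pos: [0.5568, -0.2473, 0.0111]
tool_rot: [-179.9, 0.4, 6.4]
force: [-18.2, 2.0, 29.9]
grip_width: 0.0007
```

```bash
python3 - <<'E'
from h import *
r=read_camera("wrist");cv2.imwrite("pics/w10.png",r["img"][:,:,::-1])
print(get_obs()["force"],get_obs()["tool_pos"])
E
```

```text
[-16.75105679   1.91916484  30.73193165] [ 0.55690396 -0.24730255  0.01105041]
```

View pics/w10.png

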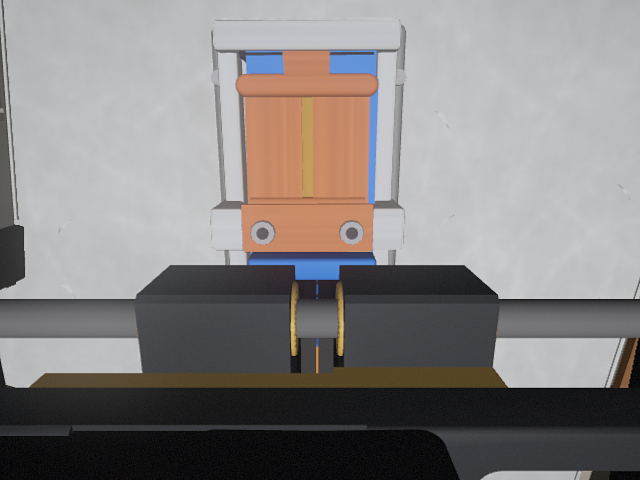

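Request:
arm_command:
  targets:
    - [[0.002,0,0,0,0,0,1],[0.004,0,0,0,0,0,1],[0.005,0,0,0,0,0,1],[0.005,0,0,0,0,0,1]]

```text
time_s: 12.35
tool_pos: [0.5567, -0.2473, 0.011]
tool_rot: [-179.7, 0.9, 6.3]
force: [-29.0, 3.6, 39.5]
grip_width: 0.0005
```

```bash
python3 - <<'E'
from h import *
r=read_camera("wrist");cv2.imwrite("pics/w11.png",r["img"][:,:,::-1])
print(get_obs()["force"],get_obs()["tool_pos"])
E
```

```text
[-29.91505349   3.78804223  39.70859955] [ 0.55670284 -0.24726714  0.01098986]
```

View pics/w11.png

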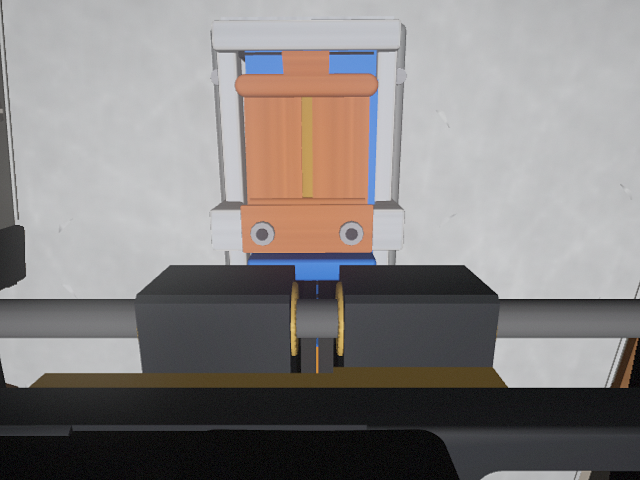

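It's home: position didn't change while the push rose to 30 N. I'll unload the stored push, lift straight off, and check.

Request:
arm_command:
  targets:
    - [[-0.002,0,-0.001,0,0,0,1],[-0.004,0,-0.003,0,0,0,1],[-0.005,0,-0.008,0,0,0,1],[-0.005,0,-0.02,0,0,0,1],[-0.005,0,-0.06,0,0,0,1],[-0.005,0,-0.11,0,0,0,1],[-0.04,0,-0.16,0,0,0,1],[-0.08,0,-0.2,0,0,0,1],[-0.1,0,-0.22,0,0,0,1],[-0.1,0,-0.22,0,0,0,1]]

```text
time_s: 13.4
tool_pos: [0.4668, -0.2588, 0.2341]
tool_rot: [179.9, -0.6, 6.3]
force: [0.1, -1.0, -0.1]
grip_width: 0.0004
```

```bash
python3 - <<'E'
from h import *
for c,(a,b,d,e) in dict(scene=(240,340,340,450),wrist=(0,480,0,640),top=(170,320,370,470)).items():
    r=read_camera(c);i=r["img"][a:b,d:e,::-1]
    if c=="scene":
        P=cloud(r);hsv=cv2.cvtColor(r["img"],cv2.COLOR_RGB2HSV)
        w=(P[...,0]>.4)&(P[...,0]<.7)&(P[...,1]<-.19)&(P[...,1]>-.3)&(P[...,2]>.015)&(P[...,2]<.07)
        bl=w&(hsv[...,0]>100)&(hsv[...,0]<125)&(hsv[...,1]>150); q=P[bl]
        th=q[q[:,2]>.046]; print("stop top",len(th),th.mean(0)); f=q[(q[:,2]<.046)&(q[:,0]<.56)]; print("pad z",np.percentile(f[:,2],[50,80]))
        og=w&(hsv[...,0]>5)&(hsv[...,0]<16)&(hsv[...,1]>150)&(P[...,0]<.52); print("bed z",og.sum(),np.percentile(P[og][:,2],[30,50,70]))
    k=5 if c=="scene" else 4 if c=="top" else 1
    cv2.imwrite(f"pics/{c}12.png",cv2.resize(i,None,fx=k,fy=k,interpolation=cv2.INTER_CUBIC))
print(get_obs()["force"],get_obs()["tool_pos"])
E
```

```text
stop top 103 [ 0.56984846 -0.24568648  0.04903453]
pad z [0.03722595 0.03881855]
bed z 364 [0.02860736 0.02945934 0.03053347]
[-0.0071264   0.18155217  0.13659254] [ 0.46815916 -0.25435173  0.22818536]
```

View pics/scene12.png

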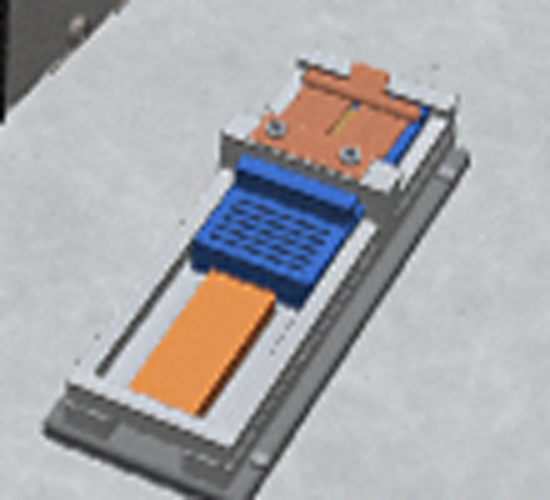

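View pics/wrist12.png

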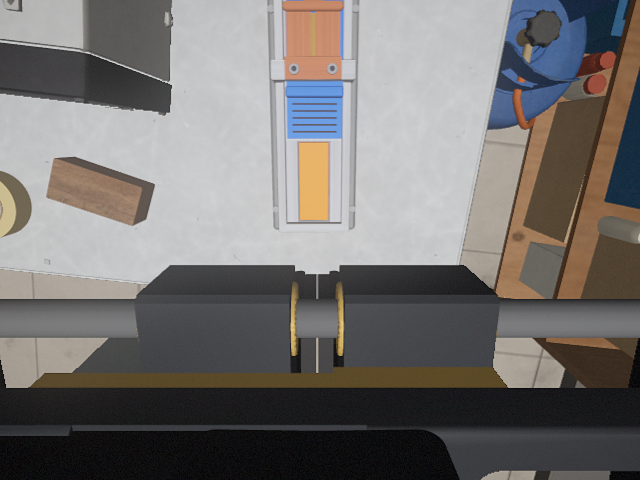

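The views show the sled home under bridge and leaf, thumb stop just before the bridge, and the orange bed up behind it (z 0.0295). The thumb stop has advanced 78 mm and the pad top is at z 0.038. I'll let the arm settle, then hand in.

Request:
arm_command:
  targets:
    - [[0,0,0,0,0,0,1],[0,0,0,0,0,0,1],[0,0,0,0,0,0,1]]

```text
time_s: 13.85
tool_pos: [0.4672, -0.2549, 0.2267]
tool_rot: [180.0, 0.1, 6.6]
force: [-0.2, 0.2, 0.1]
grip_width: 0.0006
```

```bash
python3 -c "
from cell import *
print(get_obs()['force']); print(sign_off())"
```

```text
[-0.24139891  0.21556984  0.1026881 ]
the job is handed in; nothing more can be done
None
```

The sled is loaded and home against the end stop, and the job is handed in at about 14 s; `sign_off()` gave no verdict. I pressed the pad down with about 36 N until the bed sank, then pushed the sled in with 25–30 N held on it. It met a firm stop: the tool no longer moved while the forward push rose from 17 N to 30 N (40 N downward at that moment). I then unloaded and lifted straight off.

Last checks:
- **Sled travel:** the thumb stop moved 78 mm along the channel, matching the stated travel.
- **Sled height:** the pad top is at z ≈ 0.038 m, which puts the sled on the deck.
- **Bed:** it is up again behind the sled, at z ≈ 0.0295 m.
- **Leaf spring:** it lies over the sled's front in the pictures; I did not measure its angle.
- **Hand and bystanders:** the hand is clear with the force reading near zero. The tape and wood block look undisturbed. The hand never went low near them or the clip, which I did not re-measure.

One thing disagreed: the tool position read about 28 mm lower than where the closed fingertips actually touched, so I found contact by force and camera instead. The sled also slipped a few millimetres back under the fingers during the push, but this had no effect on the final position.

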